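Hitch the tow hook to the feed carriage and draw it home

TASK

Pick up the red tow hook by its black grip post, push its mouth onto the headed pin on the plywood carriage, feeling for the pin as it may be clamped anywhere along its slot, until it is fully home and the yellow sprung latch flips shut behind it. Then draw the carriage along its rail with the hook, all the way to the home end stop, set the hook down flat on the deck, still latched, and let go. Work gently, feeling for contact, so that the hook is never pressed against the pin with more than about 20 N, and leave the glue bottle, the tin and the wood offcut where they are.

Things in the scene. Friction and masses are not known exactly. Their poses are not given: they have to be found in the camera images.
- hook: Red steel tow hook lying flat and loose, 0.4 kg: a plate 14 mm thick, origin on its underside below the middle of the grip post, z up, mouth opening towards +x. It spans x -18 to 118 mm, y -25 to 29 mm, plus a steel eye out to y = 63 mm at x = 0.
- hook_grip (a point): Middle of the black square grip post of the hook: 24 x 24 mm, sides along the hook's x and y, rising from the plate's top (14 mm) to 56 mm above the underside; this point is 35 mm above the underside. Grip it across either pair of sides.
- hook_seat (a point): Where the pin's axis lies in the hook when fully home: x = 55, y = 0, z = 0 mm in the hook's frame. The mouth is a slot along y = 0, 20 mm wide, its bottom at x = 47 mm, with flared lips widening to about 38 mm at x = 118 mm.
- latch (a joint): Yellow sprung tongue across the mouth, pivoting in the hook at x = 85, y = 14.5 mm. rad: 0 shut (straight across the slot at x = 82 to 88 mm), about 1.4 folded in beside the slot. The pin pushes it in with 3 to 8 N; it flips shut only once the pin is within about 2 mm of the mouth's bottom. It never opens outwards: a pin behind it (x 55 to 74 mm) is captive.
- deck: Plywood deck of the carriage, spanning x -135 to 100, y -85 to 85 mm, moving only along y, which points along the rail to the home stop. Origin: middle of the hitch pin's adjusting slot, at the deck's top face, 42 mm above the bench. A dark fence 22 mm high stands at x 83 to 100 mm, so the hook goes on towards +x.
- bracket: Steel slot plate on the deck with the hitch pin; same origin and axes as the deck. The upright pin is clamped at y = 0 and anywhere from x = -14 to 14 mm; its place is not measured and must be felt or seen. Pin 16 mm in diameter; its 30 mm head has its underside 26 mm and top 32 mm above the deck, so the hook goes on from the side, lying on or just over the deck.
- carriage (a joint): Travel of the carriage along its rail, m, growing along the deck's +y: 0.125 is against the rigid home end stop; it starts at 0 to 0.05. It runs stiffly (about 3 N of friction) and stays where it is left.
- glue: Yellow glue bottle, 56 mm diameter, 130 mm tall, loose, origin at the middle of its base; to be left alone.
- tin: Blue-labelled steel tin, 68 mm diameter, 75 mm tall, loose, origin at the middle of its base; to be left alone.
- offcut: Brown wood offcut 130 x 45 x 35 mm lying loose, origin at the middle of its underside; to be left alone.
Mind the look-alikes: they are no part of the job. Several things look just like the hook: the one meant starts farthest to the robot's right.

How it is judged (in metres and radians):
On the way, in this order (a step that is already met when the one before it is completed fails the run):
1. the pin is in the hook's mouth with the latch shut behind it, before the carriage is drawn home (value of joint latch below 0.15 rad and x of deck in the frame of hook between 0.031 and 0.09 m and y of deck in the frame of hook between -0.018 and 0.018 m and z of deck in the frame of hook between -0.016 and 0.006 m and x of deck in the frame of hook below 0.072 m), for 0.1 s.
2. the carriage has been drawn to its home stop with the hook latched on (value of joint carriage above 0.12 m and value of joint latch below 0.15 rad and x of deck in the frame of hook between 0.031 and 0.09 m and y of deck in the frame of hook between -0.018 and 0.018 m and z of deck in the frame of hook between -0.016 and 0.006 m), for 0.1 s.
At the end, for the whole second after the job is handed in: The carriage is within 5 mm of its home stop, the pin is captive in the hook's mouth with the latch shut (within 0.15 rad), and the hook lies flat on the deck (within 4 mm and 0.08 rad), at rest (value of joint carriage above 0.12 m and value of joint latch below 0.15 rad and x of deck in the frame of hook between 0.031 and 0.09 m and y of deck in the frame of hook between -0.018 and 0.018 m and z of deck in the frame of hook between -0.004 and 0.004 m and angle between the z axis of hook and the z axis of deck, either way round below 0.08 rad and linear speed of hook below 0.02 m/s); the robot touches nothing.
It fails at once if the hook is forced against the bracket's pin with more than 22 N (contact force between hook and bracket above 22 N).
It fails at once if the glue is shifted by more than 15 mm or tipped (distance of glue from where it was at the start of the episode above 0.015 m or angle between glue's own z axis and vertical above 0.3 rad).
It fails at once if the tin is shifted by more than 15 mm or tipped (distance of tin from where it was at the start of the episode above 0.015 m or angle between tin's own z axis and vertical above 0.3 rad).
It fails at once if the offcut is shifted by more than 15 mm or tipped (distance of offcut from where it was at the start of the episode above 0.015 m or angle between offcut's own z axis and vertical above 0.3 rad).
It also fails if it takes over 64 s, if anything falls off the work surface, if the arm or the gripper's body presses on something with over 40 N, if the wrist force passes 120 N, or if a joint passes its speed limit or range.

ROBOT

A 6-joint arm with a two-finger parallel gripper is mounted at the origin on the work surface. World frame = base frame: x ahead of the robot, y to its left, z up, the work surface at z = 0. Lengths are in mm, angles in rad, forces in N, time in s.
With the tool pointing down it reaches from about 350 to 775 mm from the base axis. Payload 7.3 kg.
Tool frame: the origin (TCP) lies at the very end of the fingers, on their centre line; the grasp point (between the pads) lies 19 mm behind it (bot.tcp_to_grasp is the distance from the TCP to the grasp point, in mm); z points along the fingers, y is the direction in which the jaws open and shut (so a half turn about z gives the same grasp; the last joint's range is limited). The gripper opens to 92 mm and grips with 3 to 60 N. Pads are 19 mm wide; open, the fingers measure 130 mm over their backs; the gripper's body (75 mm by 190 mm) begins 47 mm behind the grasp point.
Start: joints at [-1.335, 0.342, 1.524, -0, 1.275, -0.146], TCP at [195.634, -487.209, 226.741] pointing down, gripper open.
Joint ranges: [-2.53, 2.53], [-0.77, 2.02], [0.04, 2.7], [-1, 4.14], [0.28, 2.66], [-3.11, 3.11]. Speed limits (rad/s): [2.57, 2.57, 3.14, 3.14, 3.14, 3.14].

INTERFACE

Orientations are given as [roll, pitch, yaw] about the fixed x, y, z axes, in that order (R = Rz(yaw) Ry(pitch) Rx(roll)).
In Python, from plant import bot gives the robot as it stands. The module is installed in compiled form; this text tells all that it offers.
- The arm moves only by the tool carry_out, never from a script. Its argument "motion" is a list of rows, each a list of 5 numbers: the closure, from 0 (fully open) to 1 (shut), then the shift along the tool's x, y, z in mm, then the turn about the tool's z in degrees. In form: [[claw, dx, dy, dz, spin], ...]. A call has 1 to 10 rows; each row is the pose to reach, as a shift and turn from the pose measured when the call began, along the tool's axes at that moment; what a row does not reach only later rows make up. A row lasts 1/8 s, in which the tool goes at most 62.5 mm and 10.7 degrees, less where a joint would pass 70% of its speed; a pose out of reach is approached as far as the arm can. A call with a gripper value outside its range is refused whole. The fingers move at their own pace and stop on an object; the grip force is fixed at half the most. Time passes only in rows, so rows that repeat a pose let the fingers close. It gives the time, the measured TCP pose, the force and the opening at its end, in the units of the state.
- bot.get_obs(): the state, without advancing time (a new reading comes with each control period).
- bot.capture(name): name is "side" or "top" or "wrist"; returns a dict with "color" (420x560x3 uint8, red, green, blue), "depth" (420x560 float32, mm along the optical axis (not along the pixel's ray), 0 where there is no reading), "K" (3x3 intrinsics, pixels), "camera_from_world" (4x4, takes a point from world to camera coordinates). Camera axes: x right, y down, z forward; pixel columns grow to the right and rows downward; lengths in mm; the calibration is good to about 2 mm. A picture is of the moment at which its call begins.
- bot.close_job(): hands the job in, once; it reports no verdict.
The state is a dict: "time": time; "joint_positions": joint angles; "dq": joint speeds; "tau": joint torques, N m; "tool_pos": TCP position; "tcp_rot": TCP orientation; "contact_force": force on the tool from outside, world axes, zero at the start; "moment": the same for the moment, N m; "grip_width": finger opening in mm.
Only numpy, scipy, OpenCV 4.12 (cv2) and the standard library are available. Lean on these libraries where they do the work, as an engineer would, in place of code of your own. Each camera call takes 0.05 s, during which the arm holds its last target.

## Working session

There is one attempt and no reset: what is moved stays moved. The work goes in short steps, Python scripts to look and compute and a tool call to move; the robot and the scene stay as the last step left them, time stands still between calls to the robot, and variables do not carry over. Pictures are saved under pics/ and viewed, and the job is handed in when it is done.

Besides the shell and the picture viewer there is one more tool, called after "Emit:" by a JSON object that holds its "op" and its "data". carry_out: Moves the arm, as the interface text tells. Its arguments: {"type":"object","properties":{"motion":{"type":"array","items":{"type":"array","items":{"type":"number"}}}},"required":["motion"]}

```bash
mkdir -p pics; cat > h.py <<'E'
from plant import bot
import numpy as np, cv2
def snap(n,tag):
    c=bot.capture(n); np.savez(f'pics/{tag}.npz',**c); cv2.imwrite(f'pics/{tag}.png',c['color'][:,:,::-1]); return c
def load(tag): return dict(np.load(f'pics/{tag}.npz'))
def onplane(c,u,v,z):
    T=np.linalg.inv(c['camera_from_world']); o=T[:3,3]
    d=T[:3,:3]@np.linalg.inv(c['K'])@np.array([u,v,1.]); s=(z-o[2])/d[2]; return o+s*d
def cloud(c):
    v,u=np.mgrid[0:420,0:560]; d=c['depth']; p=np.stack([u*d,v*d,d],-1)@np.linalg.inv(c['K']).T
    T=np.linalg.inv(c['camera_from_world']); return p@T[:3,:3].T+T[:3,3]
def proj(c,P):
    q=c['camera_from_world']@np.append(P,1); q=c['K']@q[:3]; return q[:2]/q[2]
E
python3 - <<'E'
from h import *
print(bot.get_obs())
for n in('top','side','wrist'): snap(n,n+'0')
E
```

```text
{'time': 0.0, 'joint_positions': array([-1.33502805e+00,  3.42752778e-01,  1.52505573e+00, -3.59576525e-05,
        1.27541132e+00, -1.46036969e-01]), 'dq': array([ 0.00010427,  0.00085156, -0.00130233,  0.00101657,  0.00139847,
        0.00183741]), 'tau': array([ 4.66926358e-04, -4.31242526e+01, -2.44216150e+01,  7.18640070e-02,
        5.60111320e-02, -1.38967848e-04]), 'tool_pos': array([ 195.50364971, -486.7758839 ,  226.01586766]), 'tcp_rot': array([-3.13997780e+00, -2.02766522e-04,  3.81815577e-01]), 'contact_force': array([ 0.07727195,  0.60999834, -0.91030343]), 'moment': array([ 0.03770631, -0.05612393,  0.02778395]), 'grip_width': 91.44147757580366}
```

View pics/top0.png

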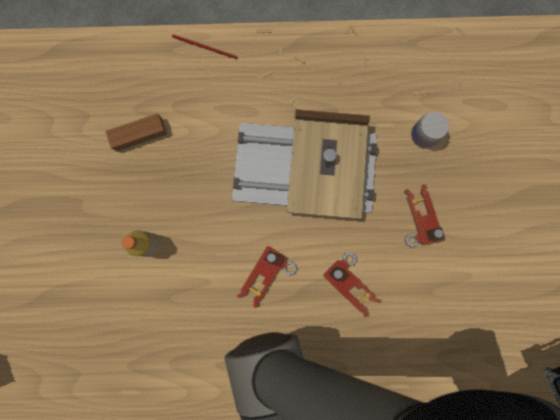

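View pics/side0.png

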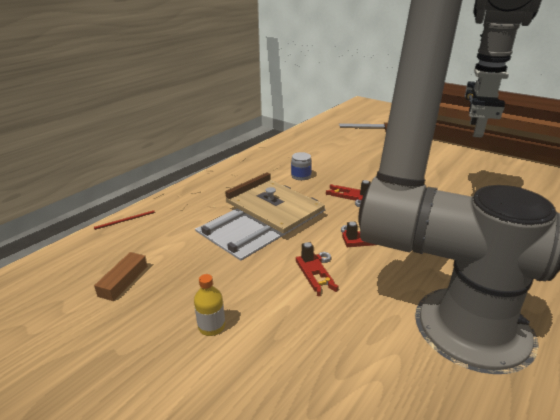

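View pics/wrist0.png

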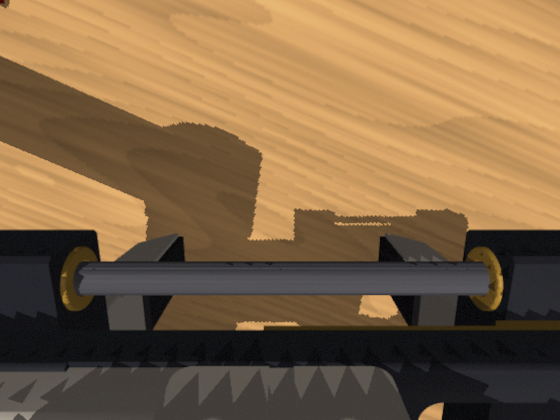

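The top view has +x up and robot's right to the right. The target hook is at about (428,217), with its post at (438,234). The deck is at (330,165) with its pin head at (330,156), and the fence is at the top. Home is to the left. Next I'll measure these.

```bash
python3 - <<'E'
from h import *
c=load('top0'); im=c['color'][:,:,::-1].copy()
a=cv2.resize(im[100:225,270:470],None,fx=4,fy=4,interpolation=cv2.INTER_CUBIC); cv2.imwrite('pics/z1.png',a)
P=cloud(c); print(np.linalg.inv(c['camera_from_world'])[:3,3], c['K'][0])
for n,(u,v) in dict(post=(438,234),pinhead=(330,156),deck1=(310,200),deck2=(350,200),fence=(330,117),tin=(433,122),platehook=(428,217),bench=(400,300)).items(): print(n,P[v,u].round(1))
# post: depth 45..65 near
X=P.reshape(-1,3)
roi=(np.abs(P[...,2]-56)<6); roi[:, :400]=0; roi[:,470:]=0; roi[:205]=0; roi[260:]=0
cn,_=cv2.findContours(roi.astype(np.uint8),0,2)
for k in cn:
  if cv2.contourArea(k)>20: 
    r=cv2.minAreaRect(k);print(r); print(onplane(c,*r[0],56))
hsv=cv2.cvtColor(im,cv2.COLOR_BGR2HSV)
red=(((hsv[...,0]<6)|(hsv[...,0]>174))&(hsv[...,1]>170)).astype(np.uint8); red[:,:395]=0;red[:150]=0;red[260:]=0;red[:,460:]=0
ys,xs=np.nonzero(red); pts=np.array([onplane(c,u,v,14)[:2] for u,v in zip(xs,ys)],np.float32)
r=cv2.minAreaRect(pts); print('red',len(pts),r,cv2.boxPoints(r))
# deck top
d=(np.abs(P[...,2]-42)<4);d[:,:270]=0;d[:,385:]=0;d[:100]=0;d[230:]=0
pts=P[d][:,:2].astype(np.float32); r=cv2.minAreaRect(pts); print('deck',len(pts),r,cv2.boxPoints(r),P[d][:,2].mean())
d=(np.abs(P[...,2]-64)<4);d[:,:285]=0;d[:,385:]=0;d[:100]=0;d[130:]=0
pts=P[d][:,:2].astype(np.float32); r=cv2.minAreaRect(pts); print('fence',len(pts),r,cv2.boxPoints(r))
d=(np.abs(P[...,2]-74)<4);d[:,:310]=0;d[:,350:]=0;d[:135]=0;d[185:]=0
pts=P[d]; print('head',len(pts),pts.mean(0),pts.min(0),pts.max(0))
E
```

```text
[382.60674664   5.30066346 987.17617397] [420.37099751   0.         283.86870423]
post [ 428.9 -327.9   58.8]
pinhead [606.5 -95.2  75. ]
deck1 [513.6 -49.7  42.4]
deck2 [ 511.4 -140.3   42.3]
fence [700.4 -99.9  62.4]
tin [ 678.7 -328.4   74.3]
platehook [ 470.8 -322.5   17. ]
bench [ 282.9 -250.9    2.3]
((436.8868103027344, 233.10377502441406), (10.851484298706055, 11.263564109802246), 74.05460357666016)
[ 431.1191322  -326.55516391   56.        ]
red 114 ((455.6161804199219, -323.28265380859375), (37.723384857177734, 84.43756103515625), 57.327144622802734) [[ 409.8955  -316.36835]
 [ 480.97223 -361.95123]
 [ 501.33685 -330.19696]
 [ 430.26013 -284.61407]]
deck 6668 ((587.6476440429688, -90.7869873046875), (170.24916076660156, 219.4068145751953), 83.59134674072266) [[ 469.12823  -163.13464 ]
 [ 687.164    -187.62462 ]
 [ 706.16705   -18.439331]
 [ 488.1313      6.050644]] 42.437511675748354
fence 553 ((703.8781127929688, -104.0274658203125), (169.2518310546875, 18.64999771118164), 83.75836944580078) [[ 685.4077   -187.13791 ]
 [ 703.94714  -189.16557 ]
 [ 722.3485    -20.917023]
 [ 703.8091    -18.889359]]
head 133 [609.9404058  -92.88239299  74.24359613] [ 595.94717525 -106.80121582   70.99715756] [625.60537123 -79.66518646  77.48287836]
```

View pics/z1.png

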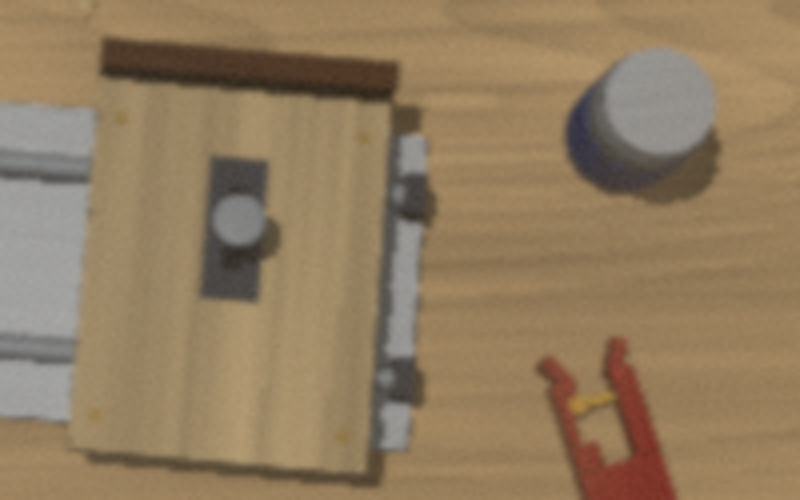

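```bash
cat >> h.py <<'E'
def rel(xyz,psi,obs=None):
    from scipy.spatial.transform import Rotation as R
    o=obs or bot.get_obs(); M=R.from_euler('xyz',o['tcp_rot']).as_matrix()
    d=M.T@(np.array(xyz,float)-o['tool_pos']); sp=-np.degrees((psi-o['tcp_rot'][2]+np.pi)%(2*np.pi)-np.pi)
    return d.round(1),round(sp,1)
E
python3 - <<'E'
from h import *
c=load('top0')
a=onplane(c,270+545/4,100+365/4,14);b=onplane(c,270+617/4,100+342/4,14);p=np.array([431.1,-326.6])
m=(a+b)[:2]/2; d=m-p; print(a,b,d,np.linalg.norm(d),np.arctan2(d[1],d[0]))
im=c['color'][:,:,::-1]
a=cv2.resize(im[175:255,395:455],None,fx=7,fy=7,interpolation=cv2.INTER_CUBIC); cv2.imwrite('pics/z2.png',a)
psi=np.arctan2(d[1],d[0]); print(rel([431-60*np.cos(psi),-327-60*np.sin(psi),226],psi),rel([431,-327,226],psi))
# bottle etc. heights
E
```

```text
[ 532.70655987 -276.83519202   14.        ] [ 545.28971771 -319.68839868   14.        ] [107.89813879  28.33820465] 111.5574390063044 0.2568378918400635
(array([218.6, -68.2,   0.3]), np.float64(7.2)) (array([278.1, -60.7,   0.3]), np.float64(7.2))
```

View pics/z2.png

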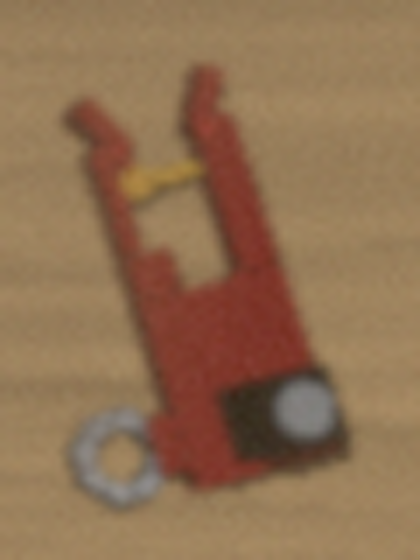

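```bash
python3 - <<'E'
from h import *
c=load('wrist0'); print(c['K'],np.linalg.inv(c['camera_from_world']).round(2)); 
for p in[(280,210),(280,50),(280,300)]: print(p,onplane(c,*p,14))
E
```

```text
[[357.01082986   0.         281.1531374 ]
 [  0.         357.01082986 202.84986689]
 [  0.           0.           1.        ]] [[ 3.7000e-01 -9.0000e-01 -2.3000e-01  2.5562e+02]
 [-9.3000e-01 -3.6000e-01 -9.0000e-02 -4.6255e+02]
 [-0.0000e+00  2.4000e-01 -9.7000e-01  3.8387e+02]
 [ 0.0000e+00  0.0000e+00  0.0000e+00  1.0000e+00]]
(280, 210) [ 161.35430461 -498.40977027   14.        ]
(280, 50) [ 309.77975657 -438.8798485    14.        ]
(280, 300) [  62.09896824 -538.21872709   14.        ]
```

Emit:
{"op": "carry_out", "data": {"motion": [[0,50,-15,0,2],[0,100,-30,0,4],[0,150,-45,0,7],[0,190,-60,0,7],[0,200,-65,0,7],[0,200,-65,0,7]]}}

```text
time: 0.9
tool_pos: [356.9, -351.9, 226.2]
tcp_rot: [-3.14, 0.0, 0.261]
contact_force: [0.7, 0.4, -1.3]
grip_width: 91.8
```

```bash
python3 - <<'E'
from h import *
o=bot.get_obs();print(o['tool_pos'],o['tcp_rot']); snap('wrist','w1')
E
```

```text
[ 356.93725981 -351.8860083   226.19845677] [-3.14034088e+00  4.36083324e-04  2.60958754e-01]
```

View pics/w1.png

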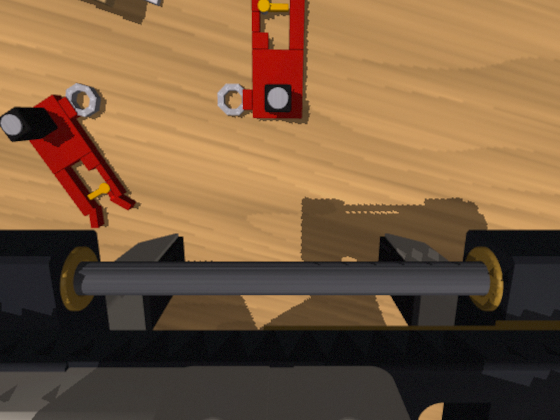

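The target hook is at the top centre of the wrist view, with its post at (278,98), and is nearly aligned with the tool. I'll measure its post and yaw.

```bash
python3 - <<'E'
from h import *
c=load('w1'); im=c['color'][:,:,::-1].copy()
hsv=cv2.cvtColor(im,cv2.COLOR_BGR2HSV)
red=(((hsv[...,0]<8)|(hsv[...,0]>172))&(hsv[...,1]>150)&(hsv[...,2]>60)); red[:,:240]=0;red[:,315:]=0;red[130:]=0
# right edge
R=[];L=[]
for v in range(3,112):
    u=np.nonzero(red[v])[0]
    if len(u): R.append(onplane(c,u.max()+.5,v,14)[:2]); 
    if v<85 and len(u): L.append(onplane(c,u.min()-.5,v,14)[:2])
for n,E in(('R',R),('L',L)):
    vx,vy,x0,y0=cv2.fitLine(np.array(E,np.float32),cv2.DIST_HUBER,0,.01,.01).ravel(); 
    if vx<0: vx,vy=-vx,-vy
    print(n,np.arctan2(vy,vx),x0,y0)
g=(hsv[...,1]<60)&(hsv[...,2]>120); g[:,:262]=0;g[:,295:]=0;g[:80]=0;g[115:]=0
v,u=np.nonzero(g); print(u.mean(),v.mean(),onplane(c,u.mean(),v.mean(),56),onplane(c,u.mean(),v.mean(),59), cloud(c)[98,278])
dk=(hsv[...,2]<45); dk[:,:255]=0;dk[:,302:]=0;dk[:75]=0;dk[121:]=0
v,u=np.nonzero(dk|g); print('blk',u.min(),u.max(),v.min(),v.max())
E
```

```text
R 0.24709317 475.04996 -341.44418
L 0.2411362 479.03906 -289.08536
277.5 97.40243902439025 [ 431.39696476 -327.96021528   56.        ] [ 431.28886162 -328.02487638   59.        ] [ 430.9110243  -328.5788595    59.17898534]
blk 265 290 85 111
```

```bash
python3 - <<'E'
from h import *
print(rel([431.3,-328,100],.245),rel([431.3,-328,18],.245))
E
```

```text
(array([ 78.7,  -4.3, 126.2]), np.float64(0.8)) (array([ 78.7,  -4.2, 208.2]), np.float64(0.8))
```

Emit:
{"op": "carry_out", "data": {"motion": [[0,40,-2,30,1],[0,79,-4,60,1],[0,79,-4,110,1],[0,79,-4,150,1],[0,79,-4,180,1],[0,79,-4,200,1],[0,79,-4,208,1],[0,79,-4,208,1]]}}

```text
time: 1.95
tool_pos: [431.1, -328.9, 18.0]
tcp_rot: [-3.14, 0.001, 0.241]
contact_force: [0.5, -0.4, 0.0]
grip_width: 91.4
```

Emit:
{"op": "carry_out", "data": {"motion": [[1,0,0,0,0],[1,0,0,0,0],[1,0,0,0,0],[1,0,0,0,0],[1,0,0,0,0],[1,0,0,0,0]]}}

```text
time: 2.7
tool_pos: [431.1, -328.8, 18.0]
tcp_rot: [-3.14, 0.001, 0.241]
contact_force: [0.6, -0.1, 0.6]
grip_width: 36.7
```

```bash
python3 - <<'E'
from h import *
o=bot.get_obs();print(o['tool_pos'],o['tcp_rot'],o['contact_force'],o['moment'],o['grip_width']); snap('wrist','w2')
E
```

```text
[ 431.10808273 -328.8429049    18.04718741] [-3.14017206e+00  9.02587356e-04  2.41270506e-01] [ 0.56759668 -0.09322996  0.62182397] [-0.01452076  0.01964757  0.05653149] 36.66353121868821
```

View pics/w2.png

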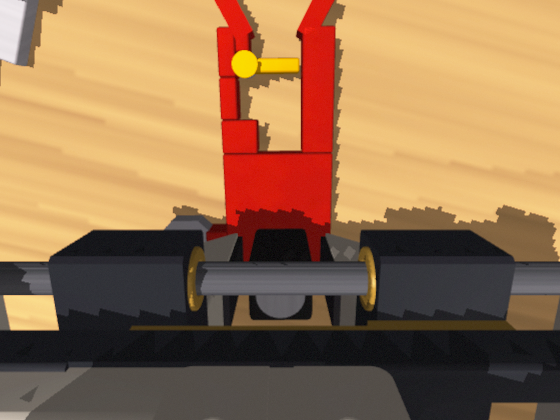

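The fingers are still closing around the post, which sits centred at (280,270). I'll continue closing.

Emit:
{"op": "carry_out", "data": {"motion": [[1,0,0,0,0],[1,0,0,0,0],[1,0,0,0,0],[1,0,0,0,0]]}}

```text
time: 3.25
tool_pos: [431.1, -328.8, 18.0]
tcp_rot: [-3.14, 0.001, 0.241]
contact_force: [-0.6, 0.7, 0.6]
grip_width: 23.6
```

Emit:
{"op": "carry_out", "data": {"motion": [[1,0,0,-10,0],[1,0,0,-30,0],[1,0,0,-60,0],[1,0,0,-80,0],[1,0,0,-80,0],[1,0,0,-80,0]]}}

```text
time: 4.0
tool_pos: [430.6, -328.4, 97.2]
tcp_rot: [-3.139, 0.002, 0.241]
contact_force: [0.3, -0.4, -4.6]
grip_width: 24.1
```

```bash
python3 - <<'E'
from h import *
o=bot.get_obs();print(o['tool_pos'],o['tcp_rot'],o['contact_force'],o['moment'],o['grip_width']); snap('wrist','w3');snap('side','s3');snap('top','t3')
E
```

```text
[ 430.59076912 -328.37831156   97.16577568] [-3.13852473e+00  1.93992498e-03  2.41212473e-01] [ 0.31072221 -0.39362047 -4.55792896] [-0.08113335  0.11523019 -0.04200363] 24.108652747393094
```

View pics/w3.png

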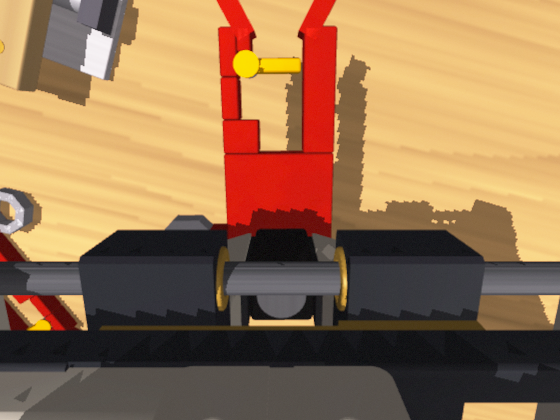

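View pics/s3.png

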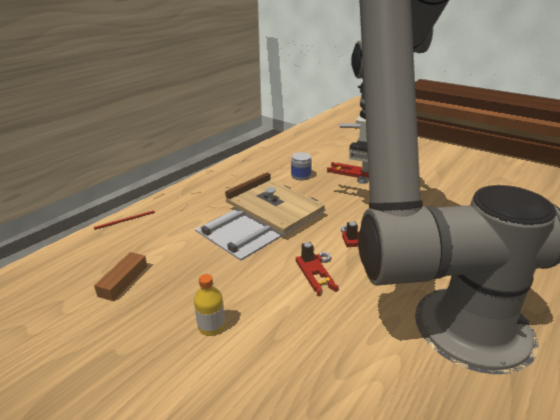

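The hook is held level and square: the slot runs from about u=260 to 302, with the latch pivot at (246,64). Next I'll move behind the pin, high enough for the wrist camera to see the pin head.

```bash
python3 - <<'E'
from h import *
print(rel([460.8,-76.3,230],-.111))
c=load('top0'); im=c['color'][:,:,::-1]; 
g=cv2.cvtColor(im,cv2.COLOR_BGR2GRAY)[140:172,315:345]; print(g[::2,::2])
E
```

```text
(array([  89.2, -238.1, -132.4]), np.float64(20.2))
[[136 138 135 124  83  76  75  80  85  92  95 127 140 141 135]
 [135 137 136 119  79  67  72  69  69  75  77 118 139 139 135]
 [140 138 135 119  77  69  72  72  74  73  77 122 140 141 136]
 [137 136 136 114  72  68  68  63  62  68  77 125 139 137 136]
 [134 142 132 110  76  69  78  83  83  77  83 126 142 141 136]
 [135 140 131 107  71 108 125 125 125 118  92 132 141 137 139]
 [138 138 134 104  93 126 131 130 129 129 116 135 143 136 140]
 [139 137 130 100 106 131 131 131 126 128 120 108 135 139 142]
 [141 137 130  97 104 133 136 131 129 130 113  84 102 133 137]
 [140 137 130  96  82 122 137 133 132 126  92  79  89 133 140]
 [140 140 128  87  72  80 112 124 115  91  69  78  92 135 142]
 [140 141 126  83  73  62  55  53  55  53  65  80 113 137 141]
 [138 139 123  86  74  63  47  50  53  51  77 116 131 138 143]
 [139 136 124  79  72  63  55  53  71  71 120 141 137 138 142]
 [140 139 122  80  72  73  70  70  72  74 120 143 138 141 144]
 [143 136 116  74  73  72  70  73  75  79 126 142 137 142 145]]
```

Emit:
{"op": "carry_out", "data": {"motion": [[1,5,-10,-25,1],[1,14,-35,-55,4],[1,25,-65,-85,7],[1,38,-100,-110,10],[1,50,-135,-125,13],[1,62,-165,-132,16],[1,75,-200,-132,19],[1,85,-228,-132,20],[1,89,-238,-132,20.2],[1,89,-238,-132,20.2]]}}

```text
time: 5.4
tool_pos: [460.5, -76.2, 229.2]
tcp_rot: [-3.139, 0.004, -0.11]
contact_force: [-0.4, 0.1, -3.8]
grip_width: 23.9
```

```bash
python3 - <<'E'
from h import *
o=bot.get_obs();print(o['tool_pos'],o['tcp_rot'],o['contact_force'],o['moment'],o['grip_width']); snap('wrist','w4')
E
```

```text
[460.54124923 -76.23449661 229.20893544] [-3.13915545  0.0039639  -0.10993042] [-0.43640873  0.05507945 -3.82836268] [-0.02029649  0.1183173   0.0196639 ] 23.863153704626143
```

View pics/w4.png

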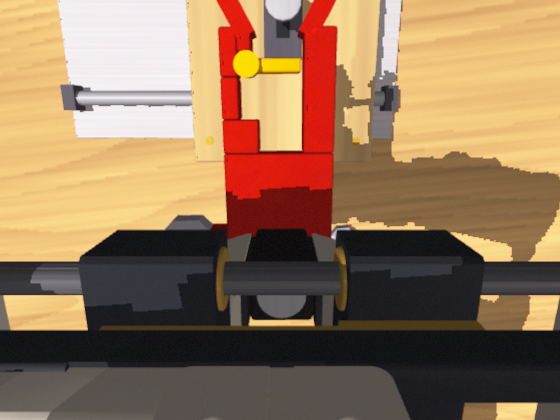

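The pin head is at about (283,5), between the lips, and the bracket's slot plate runs straight ahead. I'll measure pin and slot in the same image.

```bash
cat > m.py <<'E'
from h import *
from scipy.spatial.transform import Rotation as R
def tool(c,o,P): return R.from_euler('xyz',o['tcp_rot']).as_matrix().T@(P-o['tool_pos'])
E
python3 - <<'E'
from m import *
o=bot.get_obs(); c=load('w4'); im=c['color'][:,:,::-1]
hsv=cv2.cvtColor(im,cv2.COLOR_BGR2HSV)
red=(((hsv[...,0]<8)|(hsv[...,0]>172))&(hsv[...,1]>150)&(hsv[...,2]>60))
zt=o['tool_pos'][2]-4
def fit(pts):
    vx,vy,x0,y0=cv2.fitLine(np.array(pts,np.float32)[:,:2],cv2.DIST_HUBER,0,.01,.01).ravel(); s=np.sign(vx); return np.arctan2(vy*s,vx*s),x0,y0
Ri=[];Li=[];Ro=[]
for v in range(75,148):
    u=np.nonzero(red[v,280:345])[0]+280; Ri.append(tool(c,o,onplane(c,u.min()-.5,v,zt))); Ro.append(tool(c,o,onplane(c,u.max()+.5,v,zt)))
for v in range(125,148):
    u=np.nonzero(red[v,220:280])[0]+220; Li.append(tool(c,o,onplane(c,u.max()+.5,v,zt)))
for n,k in(('Ri',Ri),('Ro',Ro),('Li',Li)): print(n,fit(k),np.mean(k,0))
# head: bright disc
for v in(0,3,6,9,12,15,18,20): print(v,hsv[v,258:310:2,2])
# deck edges
L=[];Rr=[]
g=hsv[...,1].astype(int)
for v in(30,60,90,120): print(v,im[v,185:200,0],im[v,366:380,0])
P=cloud(c); print(P[5,283],P[12,283])
E
```

```text
Ri (np.float32(-0.00877658), np.float32(65.31595), np.float32(8.069457)) [65.35644442  8.10821796  3.73098507]
Ro (np.float32(-0.0051155267), np.float32(65.374916), np.float32(22.473667)) [65.37491236 22.47366762  3.69943219]
Li (np.float32(-0.04124583), np.float32(54.65988), np.float32(-10.749013)) [ 54.65988284 -10.74901281   3.81343722]
0 [235 232 232 122 218 228 227 225 226 226 226 225 225 222 223 219 220 222
 221 219 216 182  93 136 136 196]
3 [234 232 232 123 220 229 229 226 227 228 227 225 225 222 223 219 221 222
 221 218 215 180  95 136 135 136]
6 [235 232 233 107 198 229 230 227 227 227 227 225 224 223 222 220 221 221
 220 218 211 127  95 136 136 137]
9 [236 232 233 109 114 228 230 227 229 227 228 226 225 222 223 218 221 222
 221 218 181  66  95 135 134 158]
12 [236 232 233 110 108 154 228 228 228 228 228 225 225 223 224 219 221 221
 220 199  89  58 101 136 140 222]
15 [236 231 232 110 110 108 108 201 228 228 228 226 226 221 222 219 222 215
 155  78  61  56 103 138 203 223]
18 [236 232 233 110 109 108 112 105 136 179 207 218 221 217 209 192 163  91
  60  59  60  58 104 179 223 222]
20 [237 232 232 110 111 110 109 112 109  74  85 115 140 126 102  70  67  58
  60  60  58  57 110 219 222 223]
30 [242 241 226 149 145 142 144 141 140 138 139 139 141 139 141] [129 132 133 135 134 135 136 137 137 139 139 132 119 125]
60 [243 243 243 234 186 139 144 144 143 143 142 139 138 140 142] [130 131 131 133 135 135 137 138 140 132 123 124 121 125]
90 [202 201 202 201 202 186 146 143 145 147 144 143 142 143 141] [132 133 132 134 116  71  70  75  97 122 122 122 123 123]
120 [240 240 240 240 240 240 240 225 160 146 145 145 144 144 143] [132 134 135 121  71  73  91 115 119 120 121 120 121 120]
[606.7971414  -93.17373858  73.12669488] [601.72614572 -92.62210394  73.34956071]
```

```bash
python3 - <<'E'
from m import *
o=bot.get_obs(); c=load('w4'); print(onplane(c,282.7,2.3,74),tool(c,o,onplane(c,282.7,2.3,74)))
# deck edges in world at z=42
a=[onplane(c,u,v,42) for u,v in((187.2,30),(189.2,60),(190.5,90),(192.3,120))]
b=[onplane(c,u,v,42) for u,v in((377.3,30),(375.3,60),(370,90),(369,120))]
for k in(a,b):
  k=np.array(k); print(k.round(1), np.polyfit(k[:,0],k[:,1],1))
# slot plate edges
hsv=cv2.cvtColor(c['color'],cv2.COLOR_RGB2HSV)
for v in(25,35,45,52): print(v,hsv[v,256:310,2])
E
```

```text
[608.51456543 -93.11999608  74.        ] [1.49451882e+02 1.29461921e-01 1.54661043e+02]
[[604.3  -7.5  42. ]
 [579.5  -4.9  42. ]
 [553.8  -1.6  42. ]
 [527.    1.3  42. ]] [-0.11502227 61.93983201]
[[ 585.8 -175.    42. ]
 [ 561.  -172.1   42. ]
 [ 535.7 -166.1   42. ]
 [ 508.8 -163.9   42. ]] [ -0.15303352 -85.46098586]
25 [243 240 236 233 233 232 233 214 131 112 110 110 111 111 111 110 111 112
 111 102  75  55  56  55  54  56  46  29  25  30  28  30  30  38  54  56
  59  60  59  61  60  61  59  59 108 187 223 223 223 223 223 223 223 222]
35 [213 240 238 234 233 233 233 216 132 112 111 110 112 112 112 110 112 111
 112 107  85  55  55  55  56  57  58  54  55  54  56  54  55  73 104 114
 112 110 112 112 111 101  83  84  84  86  86 103 156 204 221 226 224 221]
45 [243 242 238 235 232 232 233 216 131 114 112 110 109 110 111 110 111 112
 111 110 109 109 110 112 110 109 112 112 113 110 111 111 112 113 111 112
 111 112 114 114 117 117 111 110 109 144 171 104 135 203 220 221 221 221]
52 [244 242 239 236 232 233 233 221 156 111 111 109 110 109 110 111 110 111
 109 109 111 110 110 111 111 110 112 113 114 109 111 111 111 112 113 112
 112 113 113 115 115 114 110 108 108 144 170 103 135 204 221 221 221 222]
```

Emit:
{"op": "carry_out", "data": {"motion": [[1,0,1,30,0.5],[1,0,1,70,0.5],[1,0,1,110,0.5],[1,0,1,140,0.5],[1,0,1,155,0.5],[1,0,1,162,0.5],[1,0,1,164,0.5],[1,0,1,164,0.5],[1,0,1,164,0.5]]}}

```text
time: 6.58
tool_pos: [460.3, -77.7, 65.9]
tcp_rot: [-3.14, 0.003, -0.12]
contact_force: [-0.4, -0.8, -4.7]
grip_width: 23.8
```

```bash
python3 - <<'E'
from m import *
o=bot.get_obs();print(o['tool_pos'],o['tcp_rot'],o['contact_force'],o['moment'],o['grip_width']); snap('wrist','w5');snap('side','s5')
print(tool(0,o,np.array([608.5,-93.1,74])))
c=load('s5'); cv2.imwrite('pics/s5z.png',cv2.resize(c['color'][150:270,180:380,::-1],None,fx=4,fy=4))
E
```

```text
[460.2925162  -77.65421003  65.86249026] [-3.13976397e+00  2.50903086e-03 -1.19550067e-01] [-0.43991658 -0.80041904 -4.69348438] [0.02147889 0.14397531 0.0495569 ] 23.81234649136325
[148.97090137  -2.35605576  -8.50701447]
```

View pics/s5z.png

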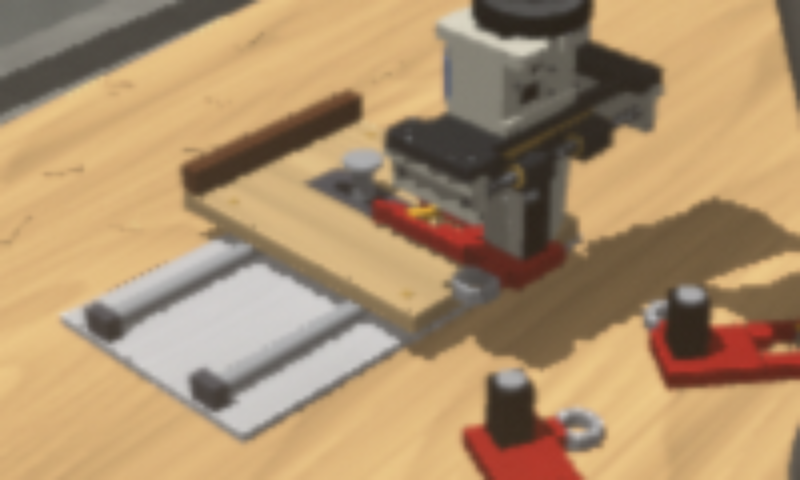

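View pics/w5.png

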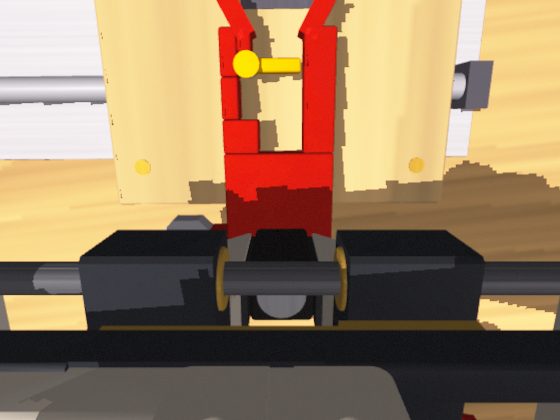

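The mouth is just short of the pin and level over the deck. I'll advance to just before the latch.

Emit:
{"op": "carry_out", "data": {"motion": [[1,6,-1,0,0],[1,12,-1,0,0],[1,18,-1,0,0],[1,23,-1,0,0],[1,28,-1,0,0],[1,33,-1,0,0],[1,38,-1,0,0],[1,42,-1,0,0],[1,45,-1,0,0],[1,45,-1,0,0]]}}

```text
time: 7.92
tool_pos: [505.1, -81.9, 65.6]
tcp_rot: [-3.14, 0.003, -0.119]
contact_force: [-0.1, -0.5, -4.9]
grip_width: 24.3
```

```bash
python3 - <<'E'
from m import *
o=bot.get_obs();print(o['tool_pos'],o['tcp_rot'],o['contact_force'],o['moment'],o['grip_width']); snap('wrist','w6')
E
```

```text
[505.12311855 -81.93226712  65.58382784] [-3.13971966e+00  2.72858836e-03 -1.19345209e-01] [-0.07892468 -0.51310235 -4.85406015] [0.0308796  0.10469747 0.00015139] 24.30574892024905
```

View pics/w6.png

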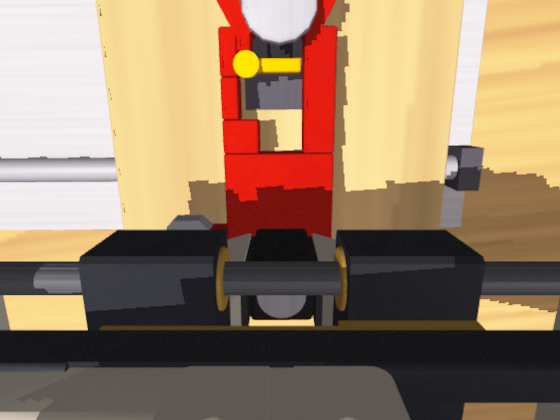

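The pin head (281,8) is centred on the slot with no contact. I'll go on gently through the latch.

Emit:
{"op": "carry_out", "data": {"motion": [[1,2,0,0,0],[1,4,0,0,0],[1,6,0,0,0],[1,8,0,0,0],[1,9.5,0,0,0],[1,11,0,0,0],[1,12,0,0,0]]}}

```text
time: 8.85
tool_pos: [516.5, -83.1, 65.4]
tcp_rot: [-3.139, 0.004, -0.119]
contact_force: [-1.5, 2.3, -3.4]
grip_width: 23.3
```

Emit:
{"op": "carry_out", "data": {"motion": [[1,1.5,0,0,0],[1,3,0,0,0],[1,4.5,0,0,0],[1,6,0,0,0],[1,7.5,0,0,0],[1,9,0,0,0]]}}

```text
time: 9.6
tool_pos: [525.0, -84.0, 65.1]
tcp_rot: [-3.139, 0.005, -0.119]
contact_force: [-4.3, 1.2, -4.2]
grip_width: 23.8
```

Emit:
{"op": "carry_out", "data": {"motion": [[1,1.5,0,0,0],[1,3,0,0,0],[1,4.5,0,0,0],[1,6,0,0,0],[1,7.5,0,0,0],[1,9,0,0,0]]}}

```text
time: 10.35
tool_pos: [534.2, -85.0, 65.1]
tcp_rot: [-3.139, 0.005, -0.119]
contact_force: [-2.7, 3.3, -3.8]
grip_width: 23.7
```

Emit:
{"op": "carry_out", "data": {"motion": [[1,1.5,0,0,0],[1,3,0,0,0],[1,4.5,0,0,0],[1,6,0,0,0],[1,7.5,0,0,0],[1,9,0,0,0]]}}

```text
time: 11.1
tool_pos: [543.4, -86.2, 65.1]
tcp_rot: [-3.139, 0.004, -0.119]
contact_force: [-1.3, 2.6, -5.0]
grip_width: 23.8
```

```bash
python3 - <<'E'
from m import *
o=bot.get_obs();print(o['tool_pos'],o['tcp_rot'],o['contact_force'],o['moment'],o['grip_width']); snap('wrist','w7')
E
```

```text
[543.41253849 -86.16961618  65.12614824] [-3.13914541  0.00449931 -0.11924133] [-1.25574146  2.57300316 -5.02862992] [0.48082739 0.43908925 0.1806454 ] 23.796893403515423
```

View pics/w7.png

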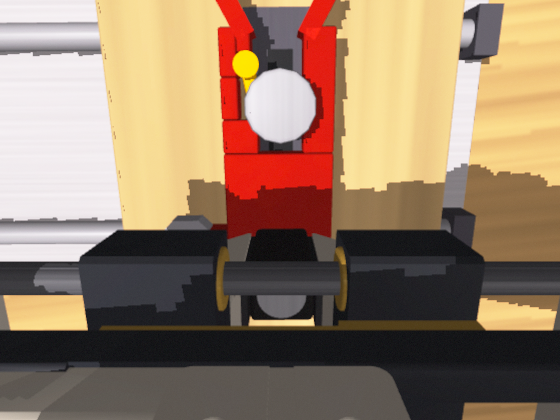

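The latch is folded beside the slot and the pin is deep in, with about 10 mm left. I'll use finer steps.

Emit:
{"op": "carry_out", "data": {"motion": [[1,1,0,0,0],[1,2,0,0,0],[1,3,0,0,0],[1,4,0,0,0],[1,5,0,0,0]]}}

```text
time: 11.78
tool_pos: [548.8, -86.9, 65.2]
tcp_rot: [-3.139, 0.004, -0.119]
contact_force: [-1.3, 1.8, -4.3]
grip_width: 24.0
```

Emit:
{"op": "carry_out", "data": {"motion": [[1,0.7,0,0,0],[1,1.4,0,0,0],[1,2,0,0,0]]}}

```text
time: 12.15
tool_pos: [551.1, -87.1, 65.3]
tcp_rot: [-3.139, 0.003, -0.119]
contact_force: [0.9, 2.3, -4.1]
grip_width: 23.9
```

Emit:
{"op": "carry_out", "data": {"motion": [[1,0.7,0,0,0],[1,1.4,0,0,0]]}}

```text
time: 12.4
tool_pos: [552.8, -87.3, 65.4]
tcp_rot: [-3.139, 0.003, -0.119]
contact_force: [1.7, 3.2, -4.7]
grip_width: 23.8
```

```bash
python3 - <<'E'
from m import *
o=bot.get_obs();print(o['tool_pos'],o['tcp_rot'],o['contact_force'],o['moment'],o['grip_width']); snap('wrist','w8')
E
```

```text
[552.82103784 -87.30249306  65.36064529] [-3.13928049e+00  2.50734436e-03 -1.19241124e-01] [ 1.66266726  3.15413379 -4.7492479 ] [0.49955499 0.01816331 0.11736205] 23.822676614135236
```

View pics/w8.png

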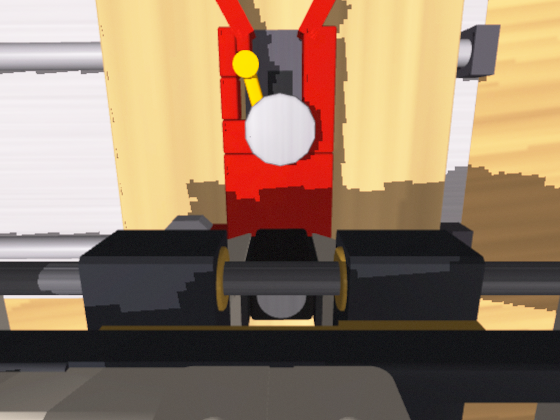

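Emit:
{"op": "carry_out", "data": {"motion": [[1,0.6,0,0,0],[1,1,0,0,0]]}}

```text
time: 12.7
tool_pos: [554.0, -87.9, 65.4]
tcp_rot: [-3.14, 0.002, -0.119]
contact_force: [-0.8, -0.2, -4.9]
grip_width: 23.6
```

Emit:
{"op": "carry_out", "data": {"motion": [[1,0.6,0,0,0],[1,1,0,0,0]]}}

```text
time: 12.95
tool_pos: [554.9, -88.3, 65.4]
tcp_rot: [-3.14, 0.002, -0.12]
contact_force: [0.1, -0.2, -4.3]
grip_width: 23.7
```

```bash
python3 - <<'E'
from m import *
snap('wrist','w9')
E
```

```text
(no output)
```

View pics/w9.png

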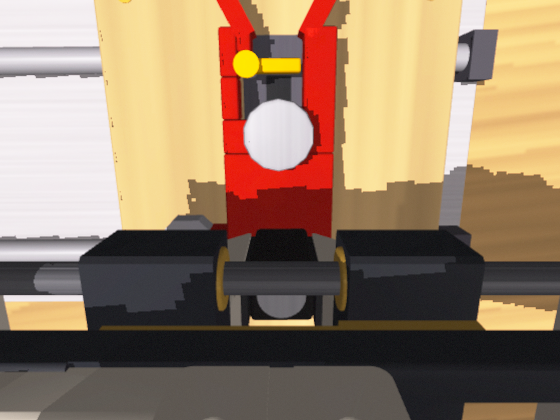

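The latch is shut straight across at (265,65) with the pin at the mouth's bottom. I'll back off 3 mm for play and start drawing along deck +y (tool −y).

Emit:
{"op": "carry_out", "data": {"motion": [[1,-2,0,0,0],[1,-3,-2,0,0],[1,-3,-4,0,0],[1,-3,-7,0,0],[1,-3,-10,0,0],[1,-3,-13,0,0],[1,-3,-16,0,0],[1,-3,-20,0,0]]}}

```text
time: 14.0
tool_pos: [554.3, -67.8, 65.4]
tcp_rot: [-3.14, 0.003, -0.12]
contact_force: [-1.7, -2.8, -4.8]
grip_width: 24.1
```

Emit:
{"op": "carry_out", "data": {"motion": [[1,0,-4,0,0],[1,0,-8,0,0],[1,0,-12,0,0],[1,0,-16,0,0],[1,0,-20,0,0],[1,0,-24,0,0],[1,0,-28,0,0],[1,0,-30,0,0]]}}

```text
time: 15.0
tool_pos: [557.9, -37.7, 65.4]
tcp_rot: [-3.14, 0.003, -0.119]
contact_force: [-1.3, -3.6, -4.4]
grip_width: 24.0
```

```bash
python3 - <<'E'
from m import *
o=bot.get_obs();print(o['tool_pos'],o['tcp_rot'],o['contact_force'],o['moment'],o['grip_width']); snap('wrist','w10');c=snap('top','t10')
cv2.imwrite('pics/t10z.png',cv2.resize(c['color'][90:240,210:410,::-1],None,fx=4,fy=4))
E
```

```text
[557.90604709 -37.66055877  65.40011361] [-3.13997767e+00  2.54471630e-03 -1.19467490e-01] [-1.27663995 -3.5513919  -4.42062347] [-0.50994656  0.52498365 -0.19143077] 23.956827862637695
```

View pics/w10.png

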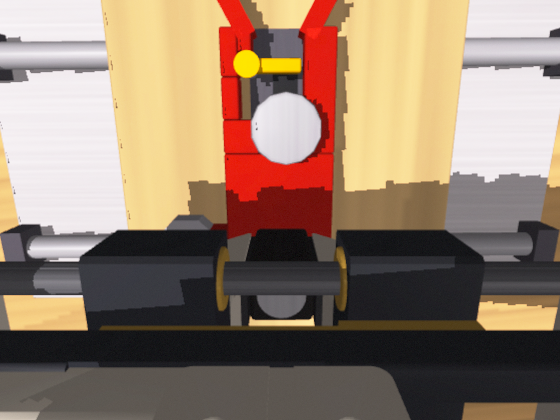

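View pics/t10z.png

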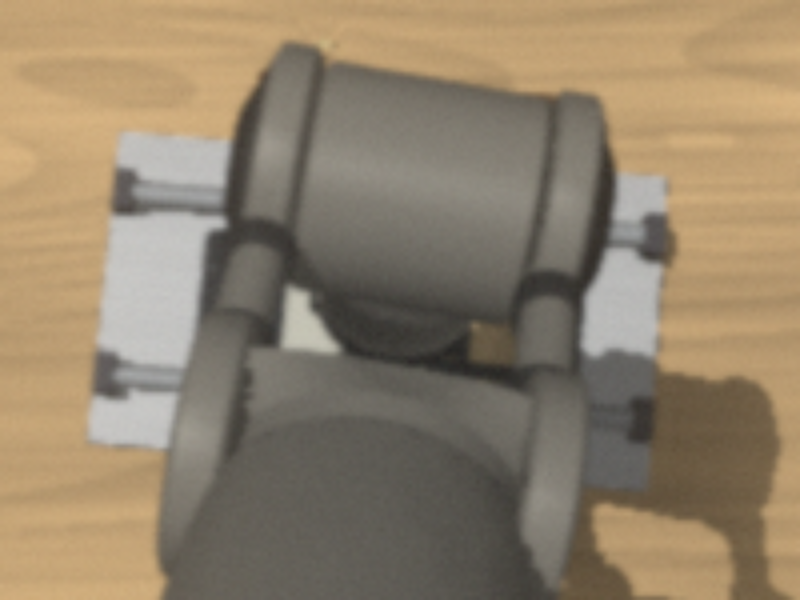

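Still latched, with the pin carrying the carriage at about 3.5 N. The rail block is at u≈38 and the deck edge at u≈125, so about 50 mm remain.

Emit:
{"op": "carry_out", "data": {"motion": [[1,0,-4,0,0],[1,0,-8,0,0],[1,0,-12,0,0],[1,0,-16,0,0],[1,0,-20,0,0],[1,0,-24,0,0],[1,0,-28,0,0],[1,0,-30,0,0]]}}

```text
time: 16.1
tool_pos: [561.7, -7.4, 65.5]
tcp_rot: [-3.14, 0.002, -0.119]
contact_force: [-2.0, -3.5, -3.7]
grip_width: 23.8
```

```bash
python3 - <<'E'
from m import *
o=bot.get_obs();print(o['tool_pos'],o['tcp_rot'],o['contact_force'],o['moment'],o['grip_width']); snap('wrist','w11')
E
```

```text
[561.6740666   -7.43415776  65.48659857] [-3.13958580e+00  2.21018541e-03 -1.19147922e-01] [-2.00590696 -3.53350404 -3.69523691] [-0.53666945  0.51591678 -0.19594787] 23.820871815148255
```

View pics/w11.png

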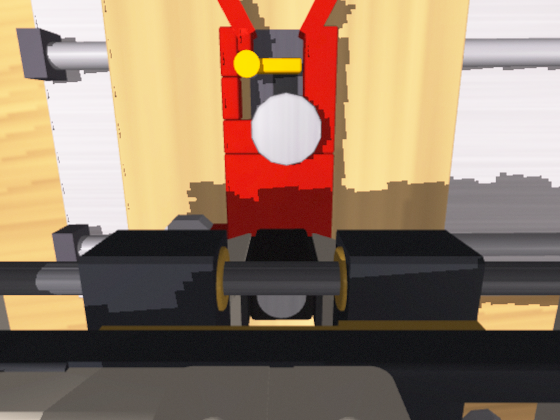

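About 20 mm are left to the block (u=88 against the deck edge at 125). I'll go slower now.

Emit:
{"op": "carry_out", "data": {"motion": [[1,0,-2,0,0],[1,0,-4,0,0],[1,0,-6,0,0],[1,0,-8,0,0],[1,0,-10,0,0],[1,0,-12,0,0]]}}

```text
time: 16.9
tool_pos: [563.1, 4.8, 65.5]
tcp_rot: [-3.139, 0.002, -0.119]
contact_force: [-2.0, -2.5, -4.4]
grip_width: 24.0
```

Emit:
{"op": "carry_out", "data": {"motion": [[1,0,-1,0,0],[1,0,-2,0,0],[1,0,-3,0,0],[1,0,-4,0,0]]}}

```text
time: 17.4
tool_pos: [563.6, 8.8, 65.5]
tcp_rot: [-3.139, 0.002, -0.119]
contact_force: [-2.5, -2.7, -5.3]
grip_width: 23.9
```

Emit:
{"op": "carry_out", "data": {"motion": [[1,0,-1,0,0],[1,0,-2,0,0],[1,0,-3,0,0]]}}

```text
time: 17.77
tool_pos: [564.0, 11.9, 65.5]
tcp_rot: [-3.139, 0.002, -0.119]
contact_force: [-2.0, -2.5, -4.3]
grip_width: 23.7
```

Emit:
{"op": "carry_out", "data": {"motion": [[1,0,-1,0,0],[1,0,-2,0,0]]}}

```text
time: 18.02
tool_pos: [564.2, 13.9, 65.5]
tcp_rot: [-3.139, 0.002, -0.119]
contact_force: [-1.3, -3.1, -4.6]
grip_width: 24.1
```

```bash
python3 - <<'E'
from m import *
snap('wrist','w12'); snap('side','s12')
E
```

```text
(no output)
```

View pics/w12.png

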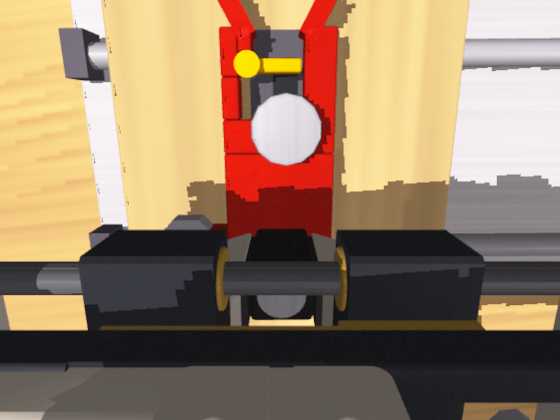

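The gap is now about 13 px (7 mm), so I'm continuing in 1 mm steps.

Emit:
{"op": "carry_out", "data": {"motion": [[1,0,-1,0,0],[1,0,-2,0,0]]}}

```text
time: 18.38
tool_pos: [564.4, 16.1, 65.5]
tcp_rot: [-3.139, 0.002, -0.119]
contact_force: [-2.1, -3.4, -5.0]
grip_width: 24.0
```

Emit:
{"op": "carry_out", "data": {"motion": [[1,0,-0.7,0,0],[1,0,-1.4,0,0]]}}

```text
time: 18.62
tool_pos: [564.6, 17.5, 65.5]
tcp_rot: [-3.139, 0.002, -0.119]
contact_force: [-1.5, -3.3, -4.1]
grip_width: 23.8
```

Emit:
{"op": "carry_out", "data": {"motion": [[1,0,-0.7,0,0],[1,0,-1.4,0,0]]}}

```text
time: 18.88
tool_pos: [564.7, 18.9, 65.5]
tcp_rot: [-3.139, 0.002, -0.119]
contact_force: [-2.2, -2.8, -4.0]
grip_width: 23.7
```

Emit:
{"op": "carry_out", "data": {"motion": [[1,0,-0.7,0,0],[1,0,-1.4,0,0]]}}

```text
time: 19.12
tool_pos: [564.9, 20.4, 65.5]
tcp_rot: [-3.139, 0.002, -0.119]
contact_force: [-1.1, -3.6, -4.8]
grip_width: 23.7
```

Emit:
{"op": "carry_out", "data": {"motion": [[1,0,-0.7,0,0],[1,0,-1.4,0,0]]}}

```text
time: 19.38
tool_pos: [565.1, 21.8, 65.5]
tcp_rot: [-3.139, 0.002, -0.119]
contact_force: [-1.5, -3.1, -5.1]
grip_width: 23.8
```

Emit:
{"op": "carry_out", "data": {"motion": [[1,0,-0.7,0,0],[1,0,-1.4,0,0]]}}

```text
time: 19.62
tool_pos: [565.2, 23.2, 65.5]
tcp_rot: [-3.139, 0.002, -0.119]
contact_force: [-0.9, -3.1, -4.1]
grip_width: 24.2
```

Emit:
{"op": "carry_out", "data": {"motion": [[1,0,-0.7,0,0],[1,0,-1.4,0,0]]}}

```text
time: 19.88
tool_pos: [565.4, 24.7, 65.5]
tcp_rot: [-3.139, 0.002, -0.119]
contact_force: [-2.0, -2.6, -3.6]
grip_width: 24.0
```

```bash
python3 - <<'E'
from m import *
snap('wrist','w13'); 
E
```

```text
(no output)
```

View pics/w13.png

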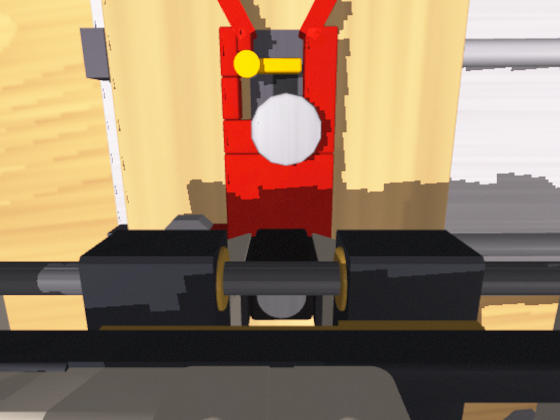

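The deck edge now overhangs the rail blocks and the stop is still not felt. Carriage travel so far is about 111 mm of at most 125, so I'm continuing gently.

Emit:
{"op": "carry_out", "data": {"motion": [[1,0,-0.7,0,0],[1,0,-1.4,0,0],[1,0,-2,0,0]]}}

```text
time: 20.3
tool_pos: [565.6, 26.3, 65.5]
tcp_rot: [-3.14, 0.002, -0.119]
contact_force: [-2.9, -6.8, -4.2]
grip_width: 23.9
```

Emit:
{"op": "carry_out", "data": {"motion": [[1,0,-0.7,0,0],[1,0,-1.4,0,0]]}}

```text
time: 20.55
tool_pos: [565.7, 26.6, 65.5]
tcp_rot: [3.142, 0.003, -0.12]
contact_force: [-2.9, -8.8, -4.7]
grip_width: 23.5
```

Emit:
{"op": "carry_out", "data": {"motion": [[1,0,-0.7,0,0],[1,0,-1.4,0,0]]}}

```text
time: 20.8
tool_pos: [565.6, 26.7, 65.5]
tcp_rot: [3.14, 0.003, -0.12]
contact_force: [-3.9, -10.0, -4.0]
grip_width: 23.8
```

Emit:
{"op": "carry_out", "data": {"motion": [[1,0,-0.7,0,0],[1,0,-1.4,0,0]]}}

```text
time: 21.05
tool_pos: [565.7, 26.8, 65.5]
tcp_rot: [3.138, 0.003, -0.121]
contact_force: [-3.0, -10.3, -3.4]
grip_width: 23.8
```

Force rose to 10 N and motion stalled at y=26.7, so this is the end stop. I'll relax, check, then lower.

Emit:
{"op": "carry_out", "data": {"motion": [[1,0,0.7,0,0],[1,0,1.2,0,0],[1,0,1.2,0,0]]}}

```text
time: 21.42
tool_pos: [566.0, 26.0, 65.7]
tcp_rot: [3.138, 0.002, -0.12]
contact_force: [-0.6, -0.0, -4.4]
grip_width: 24.0
```

Emit:
{"op": "carry_out", "data": {"motion": [[1,0,0,1,0],[1,0,0,2,0],[1,0,0,3,0]]}}

```text
time: 21.8
tool_pos: [566.0, 26.1, 62.6]
tcp_rot: [3.138, 0.002, -0.12]
contact_force: [-0.1, -1.7, -3.3]
grip_width: 24.0
```

```bash
python3 - <<'E'
from m import *
o=bot.get_obs();print(o['tool_pos'],o['tcp_rot'],o['contact_force'],o['moment'],o['grip_width']); snap('wrist','w14'); c=snap('side','s14')
cv2.imwrite('pics/s14z.png',cv2.resize(c['color'][150:270,180:380,::-1],None,fx=4,fy=4))
E
```

```text
[566.02401275  26.05985764  62.64969425] [ 3.13841405e+00  1.98868220e-03 -1.20437557e-01] [-0.05412927 -1.7116974  -3.26748795] [-0.10025271  0.10987725 -0.05132421] 23.991776794104616
```

View pics/w14.png

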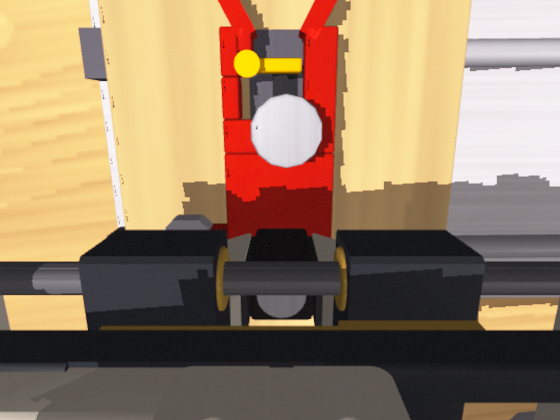

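View pics/s14z.png

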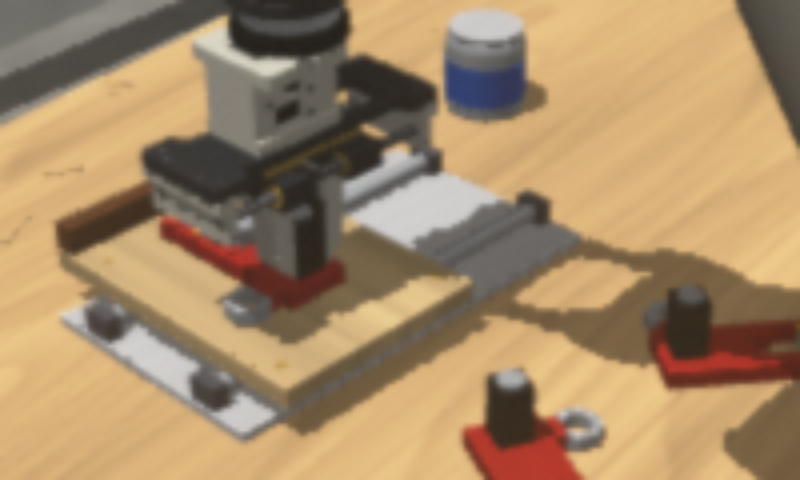

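Latched, with the carriage at the stop. I'll lower to contact.

Emit:
{"op": "carry_out", "data": {"motion": [[1,0,0,0.6,0],[1,0,0,1.2,0]]}}

```text
time: 22.15
tool_pos: [565.9, 26.1, 61.3]
tcp_rot: [3.138, 0.002, -0.12]
contact_force: [-0.9, 0.3, -3.4]
grip_width: 24.0
```

Emit:
{"op": "carry_out", "data": {"motion": [[1,0,0,0.6,0],[1,0,0,1.2,0]]}}

```text
time: 22.4
tool_pos: [565.9, 26.1, 60.1]
tcp_rot: [3.138, 0.002, -0.12]
contact_force: [-1.7, -1.7, -1.0]
grip_width: 23.9
```

Emit:
{"op": "carry_out", "data": {"motion": [[1,0,0,0.5,0],[1,0,0,0.8,0]]}}

```text
time: 22.65
tool_pos: [565.9, 26.1, 60.0]
tcp_rot: [3.138, 0.002, -0.12]
contact_force: [-5.1, -2.0, 6.7]
grip_width: 23.9
```

Emit:
{"op": "carry_out", "data": {"motion": [[1,0,0,0.4,0],[1,0,0,0.4,0]]}}

```text
time: 22.9
tool_pos: [565.9, 26.0, 60.1]
tcp_rot: [3.138, 0.002, -0.12]
contact_force: [-5.6, -1.0, 5.5]
grip_width: 23.7
```

It's seated on the deck: z=60.0 is 42+18, and the deck pushes up at about 6 N. I'll release and retreat up.

Emit:
{"op": "carry_out", "data": {"motion": [[0.6,0,0,0,0],[0.6,0,0,0,0],[0.5,0,0,0,0],[0.4,0,0,0,0],[0.4,0,0,0,0],[0.4,0,0,0,0]]}}

```text
time: 23.65
tool_pos: [565.9, 26.0, 60.0]
tcp_rot: [3.138, 0.002, -0.12]
contact_force: [0.8, 0.2, 0.2]
grip_width: 55.4
```

Emit:
{"op": "carry_out", "data": {"motion": [[0.4,0,0,-5,0],[0.4,0,0,-15,0],[0.4,0,0,-35,0],[0.4,0,0,-60,0],[0.4,0,0,-100,0],[0.4,0,0,-140,0],[0.4,0,0,-160,0],[0.4,0,0,-160,0]]}}

```text
time: 24.65
tool_pos: [567.1, 26.5, 222.3]
tcp_rot: [3.139, -0.003, -0.12]
contact_force: [-0.4, -0.1, -0.4]
grip_width: 55.2
```

Emit:
{"op": "carry_out", "data": {"motion": [[0.4,-20,0,0,0],[0.4,-60,0,0,0],[0.4,-100,0,0,0],[0.4,-120,0,0,0],[0.4,-120,0,0,0]]}}

```text
time: 25.28
tool_pos: [446.6, 41.1, 221.5]
tcp_rot: [3.139, -0.002, -0.12]
contact_force: [-0.0, 0.6, -0.2]
grip_width: 55.3
```

```bash
python3 - <<'E'
from m import *
o=bot.get_obs();print(o['tool_pos'],o['tcp_rot'],o['contact_force'],o['moment'],o['grip_width']); c=snap('wrist','w15'); 
c=snap('side','s15'); cv2.imwrite('pics/s15z.png',cv2.resize(c['color'][150:270,180:380,::-1],None,fx=4,fy=4))
snap('top','t15')
E
```

```text
[446.60063173  41.10851664 221.48361113] [ 3.13858974e+00 -1.54986268e-03 -1.20148859e-01] [-0.0200123   0.61051581 -0.17821339] [ 0.0282426  -0.02285758  0.0141335 ] 55.28050454148009
```

View pics/w15.png

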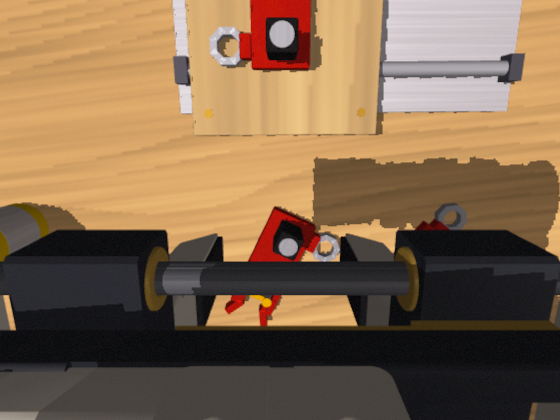

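View pics/s15z.png

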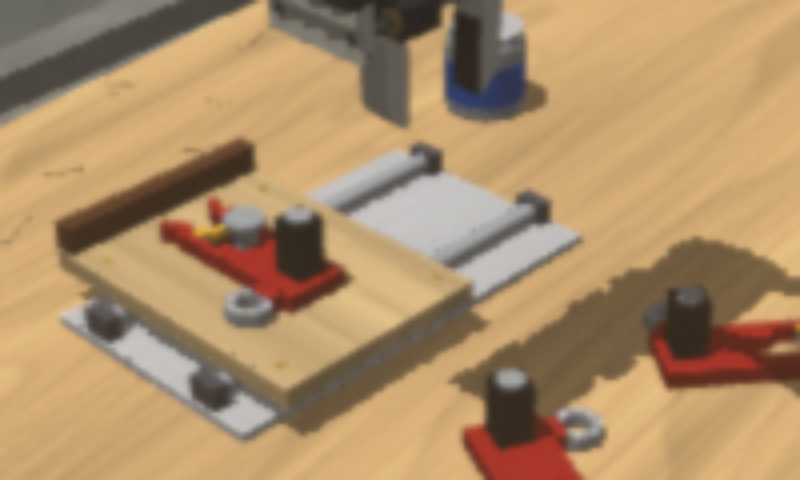

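View pics/t15.png

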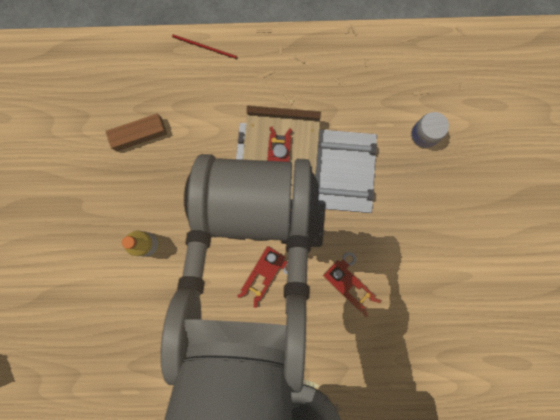

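```bash
python3 - <<'E'
from m import *
a,b=load('t3'),load('t15')
P=cloud(b); d=(np.abs(P[...,2]-64)<4);d[:,:235]=0;d[:,335:]=0;d[:100]=0;d[125:]=0
r=cv2.minAreaRect(P[d][:,:2].astype(np.float32)); print('fence',r, np.hypot(r[0][0]-703.9,r[0][1]+104.0))
bot.close_job()
E
```

```text
fence ((716.0427856445312, 7.250648498535156), (170.0657501220703, 18.439006805419922), 84.1745376586914) 111.91136686929374
the job is handed in; nothing more can be done
```

The hook is latched on the pin, the carriage is drawn to its home stop, and I handed the job in at about 25 s. The hand-in reports no verdict.

- **Pick-up:** I took the rightmost red hook by its post and carried it level to the deck.
- **Latching:** I slid the mouth onto the pin in small steps. Sensed side forces stayed under about 5 N. The latch flipped shut, and the wrist picture confirmed it.
- **Drawing home:** The carriage ran at about 3 N, then stalled firmly at about 10 N, which I took as the end stop. I then relaxed the pull.
- **Setting down:** The hook touched the deck at the expected height, with the deck pushing up at about 6 N. I let go and backed away.

**Last checks**
- After I let go, the side picture shows the latch across the mouth behind the pin and the hook flat on the deck.
- The fence moved 112 mm. The carriage's starting point is not given, so the stall is my only evidence of the exact stop position.
- The glue bottle, tin and offcut look unmoved in the top picture; I judged this by eye only.
- The gripper is clear and the wrist force reads about zero.
- The deck edge passed over the low rail-end blocks before the stop was felt, so my estimate of the remaining travel from the pictures was several millimetres short.

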